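# Scoop brass blanks into an indexing carousel

## Robot

A 6-joint arm with a two-finger parallel gripper is mounted at the origin on the work surface. World frame = base frame: x ahead of the robot, y to its left, z up, the work surface at z = 0. Lengths are in m, angles in rad, forces in N, time in s.
With the tool pointing down it reaches from about 0.3 to 0.775 m from the base axis. Payload 14.6 kg.
Tool frame: the origin (TCP) lies midway between the tips of the shut fingers; the grasp point (between the pads) lies 19 mm behind it (ctrl.hold_point_z is the distance from the TCP to the grasp point, in m); z points along the fingers, x is the direction in which the jaws open and shut, and the axes are right-handed (so a half turn about z gives the same grasp; the last joint's range is limited). The gripper opens to 94 mm and grips with 3 to 60 N. Pads are 16 mm wide; open, the fingers measure 119 mm over their backs; the gripper's body (75 mm by 177 mm) begins 78 mm behind the grasp point.
Start: joints at [1.059, 0.3, 1.521, -0, 1.321, -0.067], TCP at [0.237, 0.496, 0.205] pointing down, gripper open.
Joint ranges: [-3.03, 3.03], [-0.79, 2.21], [0.23, 2.52], [-1.04, 4.18], [0, 3.07], [-2.55, 2.55]. Speed limits (rad/s): [2.22, 2.22, 2.57, 3.14, 3.14, 3.14].

## Interface

Orientations are given as [roll, pitch, yaw] about the fixed x, y, z axes, in that order (R = Rz(yaw) Ry(pitch) Rx(roll)).
In Python, from station import ctrl, viewer, ticket, nets gives the robot as it stands.
- The arm moves only by the tool carry_out, never from a script. Its argument "commands" is one flat list of numbers, 7 for each row, row after row: the closure, from -1 (fully open) to 1 (shut), so that 0 is half open, then the shift along the world's x, y, z in cm, then the turn, a rotation vector about the world's x, y, z in rad. In form: [gripper, tx, ty, tz, ax, ay, az, gripper, tx, ty, tz, ax, ay, az, ...]. A call has 1 to 12 rows; each row is the pose to reach, as a shift and turn from the pose measured when the call began; what a row does not reach only later rows make up. A row lasts 1/12 s, in which the tool goes at most 41.7 mm and 7.16 degrees, less where a joint would pass 70% of its speed; a pose out of reach is approached as far as the arm can. A call with a gripper value outside its range is refused whole. The fingers move at their own pace and stop on an object; "force" is the grip in N (left out, the last holds). Time passes only in rows, so rows that repeat a pose let the fingers close. It gives the time, the measured TCP pose, the force and the opening at its end, in the units of the state.
- ctrl.get_obs(): the state, without advancing time (a new reading comes with each control period).
- viewer.camera(name): name is "scene" or "top"; returns (picture, depth): 400x640x3 uint8, blue, green, red; 400x640 float32, m along the optical axis (not along the pixel's ray), 0 where there is no reading.
- viewer.camera_info(name): a dict with "fx", "fy", "cx", "cy" (pixels), "R" (3x3) and "t" (3): a world point X has camera coordinates R X + t. Camera axes: x right, y down, z forward; pixel columns grow to the right and rows downward; lengths in m; the calibration is good to about 2 mm. A picture is of the moment at which its call begins. camera_info takes no time and is no camera call.
- ticket.hand_in(): hands the job in, once; it reports no verdict.
Trained networks look in the newest picture that a camera, given by its name, has taken for a name from the list of things; names that differ only in an ending like _2 or _b are one class to them, and where a whole thing is asked for, a point or a joint stands for the part that bears it (a point fixed in the world has none). Each returns a list of dicts, best first, with "confidence" (0 to 1); they miss things now and then, are a little off and sometimes report something else, mostly with a low value. They report only what shows in the picture. A call takes as long as a camera call. They do not tell look-alikes from the thing itself.
- nets.silhouettes(camera, thing): "region" (400x640 bool, what is visible of it) and "extent" ([left, top, right, bottom] in pixels, round what is visible of it).
The state is a dict: "time_s": time; "qpos": joint angles; "joint_vel": joint speeds; "tau": joint torques, N m; "ee_pos": TCP position; "eef_rot": TCP orientation; "force": force on the tool from outside, world axes, zero at the start; "moment": the same for the moment, N m; "grip_width": finger opening in m.
Only numpy, scipy, OpenCV 4.12 (cv2) and the standard library are available. Lean on these libraries where they do the work, as an engineer would, in place of code of your own. Each camera call takes 0.05 s, during which the arm holds its last target. There are 200 camera calls.

## Task

With the scoop, take all the brass balls from their drawer and tip them into tray one, which stands at the carousel's loading place; then lift the sprung plunger by its knob, turn the carousel 120 degrees counter-clockwise and let the plunger drop fully home in the next hole, so that tray two comes to the loading place, and scoop all the brass dowels into tray two. Take nothing out of the drawers by hand (a piece spilled elsewhere may be picked up with the fingers), leave the bottle, tin and brush alone, and at the end set the scoop back upright in the middle of its rubber mat.

Things in the scene. Friction and masses are not known exactly. Their poses are not given: they have to be found in the camera images.
- scoop: steel hand scoop, loose, 0.2 kg. Square pan 84 mm long (x), 90 mm wide (y), sheet 2 mm thick; open at its -x end; side walls 42 mm high that begin 22 mm behind the lip. A roof strip 45 mm up covers the rear half, and on it stands an upright wooden grip. Origin: centre of the pan's underside; z up.
- scoop_grip (a point): point in the scoop's wooden grip, scoop frame (28, 0, 80) mm. The grip is 22 mm thick (along the scoop's x), 46 mm wide (y), and runs from 45 to 105 mm above the pan's underside.
- scoop_lip (a point): middle of the scoop's lip, the lower edge of the pan's open end: scoop frame (-42, 0, 0) mm.
- scoop_mat: thin black rubber mat flat on the bench, 180 x 160 mm, 1 mm thick, the scoop's place. Origin: its centre.
- bin_a: open grey parts drawer standing fast on the bench, it holds the brass balls. Outside 236 mm (x) by 102 mm (y), 45 mm high, walls and floor 3 mm (inside 230 x 96 mm). Origin: centre of its underside; the pieces start in its -x two thirds (the robot's end), the +x third is free; z up.
- bin_b: open grey parts drawer exactly like bin_a, standing beside it (they may have changed places); it holds the brass dowels.
- carousel: fixed round base of the indexing carousel, 300 mm across. Origin: on the turning axis at bench level. The loading place is 90 mm from the axis along its -x, on the robot's side, marked by a small green lug on the base's rim. Its steel index ring lies 24 mm high, with holes every 120 degrees, 128 mm from the axis.
- rotor (a joint): turn of the carousel's top (aluminium disc with three square open trays, 120 degrees apart), rad, counter-clockwise seen from above is positive. Starts at 0: tray one at the loading place. At 2.094 (120 degrees) tray two is there. Locked by the plunger; with that lifted it turns stiffly (0.15 N m) from -0.1 to 2.2 and stays where left.
- plunger (a joint): lift of the sprung index plunger, m: 0 down in its hole, 0.022 at most. From 0 it takes 5 to 9 N to lift; clear of the ring from 0.010. Released over a hole (within about 3 mm) it springs down to 0 and locks the top; released elsewhere it rests on the ring at about 0.01.
- plunger_knob (a point): middle of the plunger's round black knob, on its vertical axis, 128 mm from the carousel's axis, between two trays; it rides with the top. At rotor 0 it is 120 degrees counter-clockwise from the carousel's +x, at 2.094 240 degrees. Knob 28 mm across, 30 mm high (88 to 118 mm above the bench when down), with a 36 mm cap 6 mm thick on top.
- tray_one (a point): centre of the inner floor of tray one (39 mm above the bench). Each tray is a square open box, inside 104 x 104 x 47 mm, rim 86 mm above the bench, one side facing the axis, its centre 90 mm from it. These axes turn with the top (at rotor 0 they are the carousel's).
- tray_two (a point): the same for tray two, the one that comes to the loading place when the top is turned 120 degrees counter-clockwise. Axes: those of the top, as for tray one.
- ball0: solid brass ball 28 mm across with a dark 10 mm bore, polished and slippery, about 0.1 kg. Origin: its centre. May be absent.
- dowel0: solid brass dowel, 24 mm thick and 37 mm long with fully rounded ends, polished and slippery, about 0.12 kg. Origin: its centre; x along its length. May be absent.
- ball1: solid brass ball 28 mm across with a dark 10 mm bore, polished and slippery, about 0.1 kg. Origin: its centre. May be absent.
- dowel1: solid brass dowel, 24 mm thick and 37 mm long with fully rounded ends, polished and slippery, about 0.12 kg. Origin: its centre; x along its length. May be absent.
- ball2: solid brass ball 28 mm across with a dark 10 mm bore, polished and slippery, about 0.1 kg. Origin: its centre. May be absent.
- dowel2: solid brass dowel, 24 mm thick and 37 mm long with fully rounded ends, polished and slippery, about 0.12 kg. Origin: its centre; x along its length. May be absent.
- ball3: solid brass ball 28 mm across with a dark 10 mm bore, polished and slippery, about 0.1 kg. Origin: its centre. May be absent.
- dowel3: solid brass dowel, 24 mm thick and 37 mm long with fully rounded ends, polished and slippery, about 0.12 kg. Origin: its centre; x along its length. May be absent.
- oil_bottle: white plastic oil bottle 52 mm across, 130 mm tall, a bystander. Origin: centre of its foot.
- tin: steel tin 72 mm across, 90 mm tall, a bystander. Origin: centre of its foot.
- brush: hand brush lying on the bench beyond the work, a bystander.
Mind the look-alikes: they are no part of the job. Leave any purple look-alike of the scoop alone. What is shaped like the dowel2 but green is not meant.

How it is judged:
On the way, in this order (a step that is already met when the one before it is completed fails the run):
1. a ball is carried up in the scoop (((x of ball0 in the frame of scoop between -0.05 and 0.045 m and y of ball0 in the frame of scoop between -0.045 and 0.045 m and z of ball0 in the frame of scoop between 0 and 0.08 m and height (world z) of ball0 above 0.07 m) or (x of ball1 in the frame of scoop between -0.05 and 0.045 m and y of ball1 in the frame of scoop between -0.045 and 0.045 m and z of ball1 in the frame of scoop between 0 and 0.08 m and height (world z) of ball1 above 0.07 m) or (x of ball2 in the frame of scoop between -0.05 and 0.045 m and y of ball2 in the frame of scoop between -0.045 and 0.045 m and z of ball2 in the frame of scoop between 0 and 0.08 m and height (world z) of ball2 above 0.07 m) or (x of ball3 in the frame of scoop between -0.05 and 0.045 m and y of ball3 in the frame of scoop between -0.045 and 0.045 m and z of ball3 in the frame of scoop between 0 and 0.08 m and height (world z) of ball3 above 0.07 m))), for 0.2 s.
2. all balls lie in tray one, still at the loading place with the plunger home (horizontal distance between each of ball0, ball1, ball2, ball3 and tray_one below 0.066 m and z of ball0 in the frame of tray_one between 0 and 0.052 m and z of ball1 in the frame of tray_one between 0 and 0.052 m and z of ball2 in the frame of tray_one between 0 and 0.052 m and z of ball3 in the frame of tray_one between 0 and 0.052 m and value of joint rotor between -0.035 and 0.035 rad and value of joint plunger below 0.003 m), for 0.2 s.
3. the plunger is lifted and the top turned part of the way (value of joint plunger above 0.006 m and value of joint rotor above 0.3 rad).
4. the top stands 120 degrees on, the plunger home in the next hole (value of joint rotor between 2.0594 and 2.1294 rad and value of joint plunger below 0.003 m), for 0.2 s.
5. a dowel is carried up in the scoop (((x of dowel0 in the frame of scoop between -0.05 and 0.045 m and y of dowel0 in the frame of scoop between -0.045 and 0.045 m and z of dowel0 in the frame of scoop between 0 and 0.08 m and height (world z) of dowel0 above 0.07 m) or (x of dowel1 in the frame of scoop between -0.05 and 0.045 m and y of dowel1 in the frame of scoop between -0.045 and 0.045 m and z of dowel1 in the frame of scoop between 0 and 0.08 m and height (world z) of dowel1 above 0.07 m) or (x of dowel2 in the frame of scoop between -0.05 and 0.045 m and y of dowel2 in the frame of scoop between -0.045 and 0.045 m and z of dowel2 in the frame of scoop between 0 and 0.08 m and height (world z) of dowel2 above 0.07 m) or (x of dowel3 in the frame of scoop between -0.05 and 0.045 m and y of dowel3 in the frame of scoop between -0.045 and 0.045 m and z of dowel3 in the frame of scoop between 0 and 0.08 m and height (world z) of dowel3 above 0.07 m))), for 0.2 s.
6. all dowels lie in tray two at the loading place (all of step 4 and horizontal distance between each of dowel0, dowel1, dowel2, dowel3 and tray_two below 0.066 m and z of dowel0 in the frame of tray_two between 0 and 0.052 m and z of dowel1 in the frame of tray_two between 0 and 0.052 m and z of dowel2 in the frame of tray_two between 0 and 0.052 m and z of dowel3 in the frame of tray_two between 0 and 0.052 m), for 0.2 s.
At the end, for the whole second after the job is handed in: All balls lie in tray one and all dowels in tray two, at rest; the top is within 2 degrees of 120 degrees with the plunger down to 3 mm; the scoop stands released and upright on the bench, its centre within 60 mm of the mat's centre (all of step 6 and horizontal distance between each of ball0, ball1, ball2, ball3 and tray_one below 0.066 m and z of ball0 in the frame of tray_one between 0 and 0.052 m and z of ball1 in the frame of tray_one between 0 and 0.052 m and z of ball2 in the frame of tray_one between 0 and 0.052 m and z of ball3 in the frame of tray_one between 0 and 0.052 m and horizontal distance between scoop and scoop_mat below 0.06 m and height (world z) of scoop below 0.01 m and angle between scoop's own z axis and vertical below 0.12 rad and linear speed of scoop below 0.02 m/s and linear speed of each of ball0, ball1, ball2, ball3, dowel0, dowel1, dowel2, dowel3 below 0.05 m/s); the robot touches nothing.
It fails at once if the oil_bottle is moved over 30 mm (distance of oil_bottle from where it was at the start of the episode above 0.03 m).
It fails at once if the tin is moved over 30 mm (distance of tin from where it was at the start of the episode above 0.03 m).
It fails at once if the brush is moved over 30 mm (distance of brush from where it was at the start of the episode above 0.03 m).
It fails at once if a piece is handled with the fingers in its drawer ((contact force between the fingers and ball0 above 0.5 N and x of ball0 in the frame of bin_a between -0.118 and 0.118 m and y of ball0 in the frame of bin_a between -0.051 and 0.051 m and z of ball0 in the frame of bin_a between 0 and 0.05 m) or (contact force between the fingers and ball1 above 0.5 N and x of ball1 in the frame of bin_a between -0.118 and 0.118 m and y of ball1 in the frame of bin_a between -0.051 and 0.051 m and z of ball1 in the frame of bin_a between 0 and 0.05 m) or (contact force between the fingers and ball2 above 0.5 N and x of ball2 in the frame of bin_a between -0.118 and 0.118 m and y of ball2 in the frame of bin_a between -0.051 and 0.051 m and z of ball2 in the frame of bin_a between 0 and 0.05 m) or (contact force between the fingers and ball3 above 0.5 N and x of ball3 in the frame of bin_a between -0.118 and 0.118 m and y of ball3 in the frame of bin_a between -0.051 and 0.051 m and z of ball3 in the frame of bin_a between 0 and 0.05 m) or (contact force between the fingers and dowel0 above 0.5 N and x of dowel0 in the frame of bin_b between -0.118 and 0.118 m and y of dowel0 in the frame of bin_b between -0.051 and 0.051 m and z of dowel0 in the frame of bin_b between 0 and 0.05 m) or (contact force between the fingers and dowel1 above 0.5 N and x of dowel1 in the frame of bin_b between -0.118 and 0.118 m and y of dowel1 in the frame of bin_b between -0.051 and 0.051 m and z of dowel1 in the frame of bin_b between 0 and 0.05 m) or (contact force between the fingers and dowel2 above 0.5 N and x of dowel2 in the frame of bin_b between -0.118 and 0.118 m and y of dowel2 in the frame of bin_b between -0.051 and 0.051 m and z of dowel2 in the frame of bin_b between 0 and 0.05 m) or (contact force between the fingers and dowel3 above 0.5 N and x of dowel3 in the frame of bin_b between -0.118 and 0.118 m and y of dowel3 in the frame of bin_b between -0.051 and 0.051 m and z of dowel3 in the frame of bin_b between 0 and 0.05 m)).
Of ball0, ball1, ball2, ball3 only 2 to 4 are there at a start; the rules pass over those that are not, and their reading is None.
Of dowel0, dowel1, dowel2, dowel3 only 2 to 4 are there at a start; the rules pass over those that are not, and their reading is None.
At some moment in a run one of scoop may be knocked a few centimetres aside while the robot is not near it.
It also fails if it takes over 210 s, if anything falls off the work surface, if the arm or the gripper's body presses on something with over 40 N, if the wrist force passes 120 N, or if a joint passes its speed limit or range.

## Working session

There is one attempt and no reset: what is moved stays moved. The work goes in short steps, Python scripts to look and compute and a tool call to move; the robot and the scene stay as the last step left them, time stands still between calls to the robot, and variables do not carry over. Pictures are saved under pics/ and viewed, about 12 in all and at most 16, crops included, and the job is handed in when it is done.

Besides the shell and the picture viewer there is one more tool, called after "Call:" by a JSON object that holds its "fn" and its "kwargs", one argument or row to a line. carry_out: Moves the arm, as the interface text tells. Its arguments: {"type":"object","properties":{"commands":{"type":"array","items":{"type":"number"}},"force":{"type":"number"}},"required":["commands"]}

```bash
ls; mkdir -p pics
cat > h.py <<'E'
import numpy as np, cv2
from station import ctrl, viewer, ticket, nets
def shot(n):
    im,d=viewer.camera(n); return im,d,viewer.camera_info(n)
def cloud(d,i):
    v,u=np.mgrid[0:400,0:640]
    c=np.stack([(u-i['cx'])/i['fx']*d,(v-i['cy'])/i['fy']*d,d],-1)
    return (c-np.array(i['t']))@np.array(i['R'])
def proj(p,i):
    c=np.array(i['R'])@np.array(p)+np.array(i['t']); return c[0]/c[2]*i['fx']+i['cx'],c[1]/c[2]*i['fy']+i['cy']
E
cat > l.py <<'E'
from h import *
import sys
for n in ('scene','top'):
    im,d,i=shot(n); cv2.imwrite(f'pics/{n}0.png',im); P=cloud(d,i); np.savez(f'{n}.npz',im=im,d=d,P=P)
    print(n,i['fx'],np.round(np.array(i['R']),3).tolist(),i['t'])
    for t in ['scoop','scoop_mat','bin_a','carousel','plunger_knob','tray_one','ball0','dowel0','oil_bottle','tin','brush']:
        for r in nets.silhouettes(n,t):
            m=r['region']&(d>0)
            if m.sum()<5: continue
            p=P[m]; print(t,round(r['confidence'],2),r['extent'],'med',np.round(np.median(p,0),3),'min',np.round(np.percentile(p,2,0),3),'max',np.round(np.percentile(p,98,0),3))
print(ctrl.get_obs())
E
python3 l.py
```

```text
pics
scene 367.0027814369232 [[-0.699, 0.715, 0.011], [0.438, 0.44, -0.784], [-0.566, -0.543, -0.62]] [ 0.35683001 -0.19851303  1.14877252]
scoop 0.93 [437.5, 267.5, 500.9, 326.0] med [0.538 0.374 0.044] min [0.488 0.321 0.002] max [0.561 0.414 0.105]
scoop 0.75 [331.5, 193.4, 344.0, 203.0] med [0.462 0.006 0.022] min [ 0.434 -0.008  0.002] max [0.47  0.014 0.031]
scoop_mat 0.93 [422.0, 258.7, 527.4, 356.0] med [0.528 0.393 0.   ] min [ 0.401  0.275 -0.002] max [0.601 0.467 0.002]
bin_a 0.89 [256.5, 181.1, 369.6, 264.9] med [0.565 0.011 0.017] min [ 0.435 -0.037  0.   ] max [0.672 0.079 0.045]
bin_a 0.58 [308.9, 199.8, 417.8, 301.3] med [0.556 0.151 0.009] min [0.421 0.101 0.   ] max [0.659 0.218 0.045]
carousel 0.58 [154.1, 126.9, 282.2, 219.3] med [ 0.637 -0.209  0.051] min [ 0.484 -0.411  0.002] max [ 0.753 -0.123  0.11 ]
plunger_knob 0.69 [218.0, 162.9, 240.9, 184.1] med [ 0.644 -0.135  0.116] min [ 0.626 -0.156  0.078] max [ 0.656 -0.127  0.125]
plunger_knob 0.19 [387.6, 220.0, 404.9, 239.3] med [0.456 0.177 0.021] min [0.422 0.151 0.002] max [0.485 0.204 0.045]
tray_one 0.58 [1
[... 4310 characters left out ...]
3] max [ 0.685 -0.13   0.126]
{'time_s': 1.2, 'qpos': array([ 1.05944366e+00,  2.99880368e-01,  1.52099115e+00, -7.07210735e-07,
        1.32071291e+00, -6.65873627e-02]), 'joint_vel': array([ 3.61465697e-05, -2.70783962e-04, -1.03411872e-03, -1.79147296e-04,
        5.95281537e-04,  1.13947684e-04]), 'tau': array([-3.87452557e-03, -5.31695652e+01, -3.52880752e+01,  7.07068155e-02,
        2.14826170e-02,  4.15190954e-06]), 'ee_pos': array([0.23662731, 0.49648497, 0.2054601 ]), 'eef_rot': array([ 3.14159142e+00, -8.16758604e-06,  1.12603120e+00]), 'force': array([ 0.67104692, -0.51420107, -0.09815478]), 'moment': array([0.03524119, 0.11624647, 0.01703356]), 'grip_width': 0.09375321726974219}
```

Run:
```python
import cv2
im=cv2.imread('pics/top0.png'); cv2.imwrite('pics/top0c.png',cv2.resize(im[70:370,120:560],None,fx=1.8,fy=1.8,interpolation=cv2.INTER_CUBIC))
```

```text
(no output)
```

View pics/top0c.png

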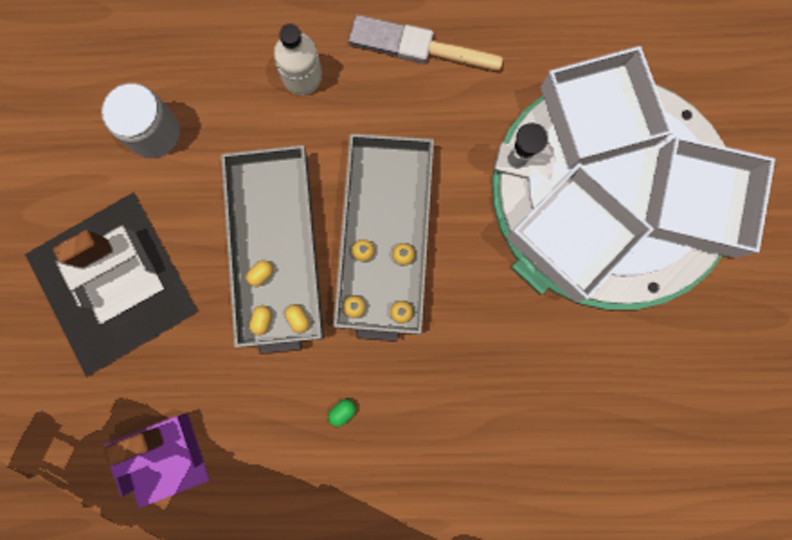

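View pics/scene0.png

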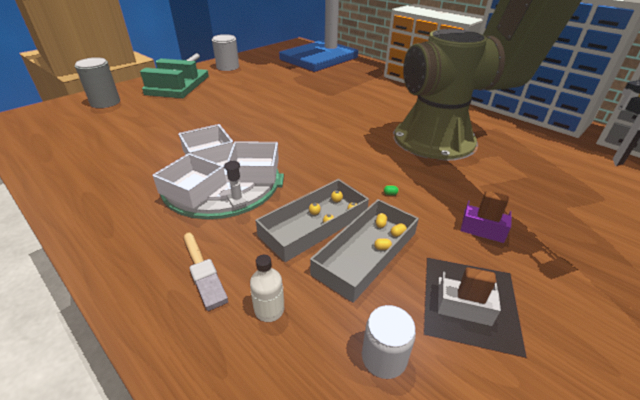

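```bash
cat > m.py <<'E'
from h import *
def rect(p):
    (c,s,a)=cv2.minAreaRect(np.float32(p[:,:2]*1000)); return np.round(c,1),np.round(s,1),round(a,1)
def near(P,z0,z1,x0,x1,y0,y1):
    q=P.reshape(-1,3); return q[(q[:,2]>z0)&(q[:,2]<z1)&(q[:,0]>x0)&(q[:,0]<x1)&(q[:,1]>y0)&(q[:,1]<y1)]
def circ(p,r=None):
    from scipy.optimize import least_squares
    f=lambda v:np.hypot(p[:,0]-v[0],p[:,1]-v[1])-(v[2] if r is None else r)
    return least_squares(f,[*p.mean(0)[:2],.1],loss='soft_l1',f_scale=.002).x
def trim(p,n=3,r=.006):
    from scipy.spatial import cKDTree
    return p[[len(x)>n for x in cKDTree(p).query_ball_point(p,r)]]
E
cat > a.py <<'E'
from m import *
for n in('scene','top'):
    P=np.load(n+'.npz')['P']
    for nm,b in dict(R=(.4,.69,-.06,.088),L=(.4,.69,.088,.23)).items():
        p=trim(near(P,.040,.049,*b)); print(n,'bin',nm,len(p),np.median(p[:,2]),rect(p))
    p=trim(near(P,.098,.112,.45,.6,.28,.46)); print(n,'grip',len(p),np.median(p[:,2]),rect(p))
    p=trim(near(P,.006,.112,.45,.6,.28,.46)); print(n,'scoop all',rect(p))
    p=trim(near(P,.0395,.049,.45,.6,.28,.46)); print(n,'roof',rect(p))
    p=trim(near(P,.117,.13,.59,.69,-.19,-.1)); print(n,'cap',len(p),np.median(p[:,2]),rect(p),circ(p,.018) if 0 else '',p.mean(0))
    p=near(P,.082,.09,.42,.78,-.45,-.1); print(n,'rims',len(p))
    np.save(n+'rim.npy',p)
    p=near(P,.020,.028,.4,.8,-.45,-.1);print('ring',len(p),rect(p))
# mat
    q=near(P,-.003,.006,.36,.64,.24,.5)
z=np.load('top.npz'); im=z['im'].astype(int); P=z['P']
m=(im.max(2)<75)&(abs(P[...,2])<.01)&(P[...,0]>.36)&(P[...,0]<.65)&(P[...,1]>.25)&(P[...,1]<.5)
print('mat',rect(trim(P[m],6)))
g=(im[...,1]>im[...,2]*1.4)&(im[...,1]>im[...,0]*1.15)&(P[...,1]<-.1)&(P[...,1]>-.25)&(P[...,0]>.4)&(P[...,0]<.56)
q=trim(P[g],8); print('lug',len(q),np.median(q,0),rect(q))
E
python3 a.py
```

```text
scene bin R 619 0.04365528415015036 (array([552.5,  19.8]), array([105.5, 237.7]), 84.7)
scene bin L 680 0.04370360197365278 (array([538.4, 157.9]), array([238.6, 103.6]), 5.2)
scene grip 358 0.10376817407569061 (array([530.7, 372.5]), array([22.8, 45.2]), 30.1)
scene scoop all (array([516.3, 364.8]), array([63.2, 90.8]), 29.3)
scene roof (array([516.1, 364.7]), array([62.6, 90.8]), 29.3)
scene cap 145 0.12332409027358211 (array([ 640.6, -141.7]), array([34.1, 34.4]), 43.7)  [ 0.64140807 -0.14015087  0.12287381]
scene rims 761
ring 738 (array([ 654.9, -157.1]), array([170.1, 233.8]), 76.0)
top bin R 481 0.0444143938068232 (array([550.2,  17.5]), array([102.1, 236.8]), 84.6)
top bin L 502 0.04432529163437969 (array([537.2, 155.9]), array([236.7, 102.7]), 5.0)
top grip 242 0.10389520672526874 (array([528.5, 369.5]), array([22.1, 45.6]), 27.0)
top scoop all (array([514. , 361.8]), array([62.6, 91.2]), 28.8)
top roof (array([514.2, 361.9]), array([62.2, 91.2]), 28.8)
top cap 252 0.12369829693602089 (array([ 636.5, -145.5]), array([33.6, 34.4]), 43.2)  [ 0.63614365 -0.14535634  0.12366995]
top rims 1265
ring 1987 (array([ 614. , -235.7]), array([316.5, 295.1]), 81.1)
mat (array([498.3, 367. ]), array([179.6, 159.9]), 30.0)
lug 300 [ 0.4943026  -0.1630545   0.01150256] (array([ 495.3, -177.3]), array([157.5,  39.3]), 50.0)
```

```bash
cat > c.py <<'E'
from m import *
from scipy.optimize import least_squares
def fit(p,init):
    def f(v):
        d=[]
        for k in range(3):
            a=v[2]+np.pi+k*2*np.pi/3
            q=(p[:,:2]-v[:2])@np.array([[np.cos(a),-np.sin(a)],[np.sin(a),np.cos(a)]])-[.09,0]
            d.append(np.abs(np.abs(q).max(1)-v[3]))
        return np.min(d,0)
    return least_squares(f,[*init,.053],loss='soft_l1',f_scale=.002)
if __name__=='__main__':
  for n in('scene','top'):
    p=np.load(n+'rim.npy'); r=fit(p,[.61,-.268,np.radians(-42)])
    print(n,np.round(r.x[:2],4),np.degrees(r.x[2]),r.x[3],np.median(abs(r.fun)))
    a=r.x[2]
    print('knob',r.x[:2]+.128*np.array([np.cos(a+2*np.pi/3),np.sin(a+2*np.pi/3)]),'tray1',r.x[:2]-.09*np.array([np.cos(a),np.sin(a)]))
E
python3 c.py
```

```text
scene [ 0.6062 -0.2657] -45.30814057532565 0.053382661153487374 0.0010850870579048877
knob [ 0.63998827 -0.14228379] tray1 [ 0.54289854 -0.20176139]
top [ 0.6025 -0.2685] -45.52612113947868 0.05340187953145235 0.0009433888095090048
knob [ 0.63680048 -0.14517565] tray1 [ 0.53948518 -0.20428345]
```

Call:
{"fn": "carry_out", "kwargs": {
  "commands": [-0.3,29.3,-12.5,-5,0,0,-0.622,-0.3,29.3,-12.5,-5,0,0,-0.622,-0.3,29.3,-12.5,-5,0,0,-0.622,-0.3,29.3,-12.5,-5,0,0,-0.622,-0.3,29.3,-12.5,-5,0,0,-0.622,-0.3,29.3,-12.5,-5,0,0,-0.622,-0.3,29.3,-12.5,-5,0,0,-0.622,-0.3,29.3,-12.5,-5,0,0,-0.622,-0.3,29.3,-12.5,-5,0,0,-0.622,-0.3,29.3,-12.5,-5,0,0,-0.622],
  "force": 40
}}

```text
time_s: 2.03
ee_pos: [0.5305, 0.3705, 0.1545]
eef_rot: [3.142, 0.001, 0.502]
force: [0.9, 0.0, 0.1]
grip_width: 0.0611
```

Call:
{"fn": "carry_out", "kwargs": {
  "commands": [-0.3,0,0,-3,0,0,0,-0.3,0,0,-6,0,0,0,-0.3,0,0,-9.2,0,0,0,-0.3,0,0,-9.2,0,0,0,1,0,0,-9.2,0,0,0,1,0,0,-9.2,0,0,0,1,0,0,-9.2,0,0,0,1,0,0,-9.2,0,0,0,1,0,0,-9.2,0,0,0,1,0,0,-9.2,0,0,0],
  "force": 50
}}

```text
time_s: 2.87
ee_pos: [0.5307, 0.3706, 0.0634]
eef_rot: [-3.142, 0.0, 0.502]
force: [0.4, -0.7, -0.1]
grip_width: 0.0245
```

Call:
{"fn": "carry_out", "kwargs": {
  "commands": [1,0,0,0,0,0,0,1,0,0,3,0,0,0,1,0,0,7,0,0,0,1,0,-2,10,0,0,-0.1,1,11.6,-36.1,10,0,0,-0.595,1,11.6,-36.1,10,0,0,-0.595,1,11.6,-36.1,10,0,0,-0.595,1,11.6,-36.1,10,0,0,-0.595,1,11.6,-36.1,10,0,0,-0.595,1,11.6,-36.1,10,0,0,-0.595,1,11.6,-36.1,10,0,0,-0.595,1,11.6,-36.1,10,0,0,-0.595]
}}

```text
time_s: 3.87
ee_pos: [0.6382, 0.033, 0.1634]
eef_rot: [-3.142, 0.0, -0.093]
force: [1.0, -0.0, -1.8]
grip_width: 0.0217
```

Call:
{"fn": "carry_out", "kwargs": {
  "commands": [1,0,-1,0,0,0,0,1,0,-1,0,0,0,0]
}}

```text
time_s: 4.03
ee_pos: [0.6384, 0.0194, 0.1629]
eef_rot: [3.141, 0.001, -0.097]
force: [0.3, 0.8, -2.1]
grip_width: 0.0221
```

Call:
{"fn": "carry_out", "kwargs": {
  "commands": [1,0.8,-1,-3,0,0,0.003,1,0.8,-1,-4,0,0,0.003,1,0.8,-1,-4,0,0,0.003,1,0.8,-1,-4,0,0,0.003]
}}

```text
time_s: 4.37
ee_pos: [0.6459, 0.0107, 0.1228]
eef_rot: [3.141, 0.003, -0.094]
force: [0.3, 0.2, -2.4]
grip_width: 0.0215
```

```bash
cat > b.py <<'E'
from m import *
import sys
o=ctrl.get_obs(); e=o['ee_pos']; ims=[]
for n in('scene','top'):
    im,d,i=shot(n); P=cloud(d,i); np.savez(n+'.npz',im=im,d=d,P=P)
    z=e[2]-.0624; c=e[:2]-.017*np.array([1,0])
    p=trim(near(P,z+.03,z+.049,e[0]-.12,e[0]+.06,e[1]-.06,e[1]+.06)); print(n,'scoopwalls',len(p),rect(p) if len(p) else '')
    ims.append(im)
print(np.round(e,4),o['eef_rot'])
u0,v0,w,h=map(int,sys.argv[2:6]) if len(sys.argv)>2 else (200,100,250,180)
cv2.imwrite(sys.argv[1],np.vstack([cv2.resize(ims[1][v0:v0+h,u0:u0+w],(416,300)),cv2.resize(ims[0][130:310,200:450],(416,300))]))
E
python3 b.py pics/b1.png
```

```text
scene scoopwalls 572 (array([631.6,  15.3]), array([92.6, 63.8]), 85.9)
top scoopwalls 0 
[0.6459 0.0107 0.1228] [ 3.14136742e+00  2.53761824e-03 -9.35187114e-02]
```

View pics/b1.png

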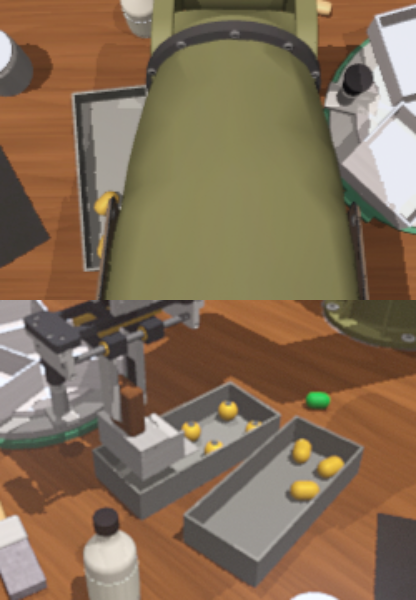

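Call:
{"fn": "carry_out", "kwargs": {
  "commands": [1,0,-0.26,0,0,0,-0.015,1,0,-0.26,-1,0,0,-0.015,1,0,-0.26,-2,0,0,-0.015,1,0,-0.26,-3,0,0,-0.015,1,0,-0.26,-4,0,0,-0.015,1,0,-0.26,-4.8,0,0,-0.015,1,0,-0.26,-4.8,0,0,-0.015]
}}

```text
time_s: 5.05
ee_pos: [0.6456, 0.008, 0.0736]
eef_rot: [3.141, 0.003, -0.108]
force: [-0.1, 0.4, -2.8]
grip_width: 0.0216
```

Call:
{"fn": "carry_out", "kwargs": {
  "commands": [1,0,0,-0.4,0,0,0,1,0,0,-0.7,0,0,0,1,0,0,-0.9,0,0,0,1,0,0,-1.0,0,0,0,1,0,0,-1.0,0,0,0]
}}

```text
time_s: 5.47
ee_pos: [0.6457, 0.008, 0.0661]
eef_rot: [3.141, 0.003, -0.108]
force: [-11.9, 0.5, 19.7]
grip_width: 0.0215
```

Call:
{"fn": "carry_out", "kwargs": {
  "commands": [1,-0.8,0.07,0,0,0,0.01,1,-1.6,0.15,0,0,0,0.015,1,-2.4,0.22,0,0,0,0.015,1,-3.2,0.3,0,0,0,0.015,1,-4,0.37,0,0,0,0.015,1,-4.8,0.45,0,0,0,0.015,1,-5.6,0.52,0,0,0,0.015,1,-6.4,0.6,0,0,0,0.015,1,-7.2,0.67,0,0,0,0.015,1,-8,0.75,0,0,0,0.015,1,-8.8,0.82,0,0,0,0.015,1,-9.6,0.9,0,0,0,0.015]
}}

```text
time_s: 6.47
ee_pos: [0.5491, 0.017, 0.0661]
eef_rot: [3.141, 0.002, -0.093]
force: [1.6, -0.2, -4.5]
grip_width: 0.0219
```

```bash
python3 b.py pics/b2.png
python3 - <<'E'
import cv2,numpy as np
im=np.load('scene.npz')['im']; cv2.imwrite('pics/b2.png',cv2.resize(im[150:310,240:440],None,fx=3,fy=3))
E
```

```text
scene scoopwalls 910 (array([523.2,  22.6]), array([104.6, 180.9]), 84.6)
top scoopwalls 0 
[0.5491 0.017  0.0661] [ 3.14122826e+00  1.91631295e-03 -9.33646385e-02]
```

View pics/b2.png

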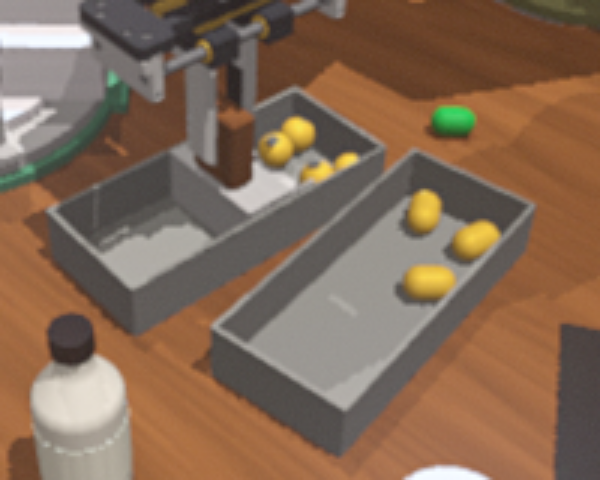

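Call:
{"fn": "carry_out", "kwargs": {
  "commands": [1,-0.6,0.06,-0.05,0,0,0,1,-1.2,0.11,-0.05,0,0,0,1,-1.8,0.17,-0.05,0,0,0,1,-2.4,0.22,-0.05,0,0,0,1,-2.9,0.27,-0.05,0,0,0,1,-3.4,0.32,-0.05,0,0,0,1,-3.8,0.35,-0.05,0,0,0,1,-4.2,0.39,-0.05,0,0,0,1,-4.2,0.39,-0.05,0,0,0]
}}

```text
time_s: 7.32
ee_pos: [0.5064, 0.0211, 0.0661]
eef_rot: [3.141, 0.002, -0.093]
force: [-0.2, -0.6, 4.8]
grip_width: 0.0219
```

Run:
```python
from h import *
im,d,i=shot('scene'); cv2.imwrite('pics/b3.png',cv2.resize(im[150:280,270:430],None,fx=3.5,fy=3.5)); print(ctrl.get_obs()['force'])
```

```text
[-0.53402036  1.01317658  5.96750645]
```

View pics/b3.png

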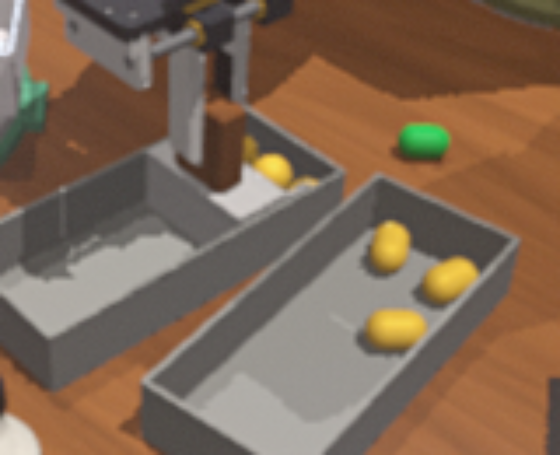

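Call:
{"fn": "carry_out", "kwargs": {
  "commands": [1,-0.2,0.02,-0.03,0,0,0,1,-0.25,0.03,-0.03,0,0,0,1,0.05,0,0.02,0.005,0.05,0,1,0.35,-0.03,0.05,0.009,0.1,0,1,0.6,-0.06,0.1,0.014,0.15,0,1,0.85,-0.08,0.15,0.019,0.2,0,1,1.1,-0.1,0.2,0.023,0.25,0,1,1.3,-0.12,0.25,0.028,0.3,0,1,1.35,-0.13,0.3,0.028,0.3,0,1,1.35,-0.13,0.3,0.028,0.3,0]
}}

```text
time_s: 8.2
ee_pos: [0.5205, 0.0196, 0.0682]
eef_rot: [3.141, 0.305, -0.093]
force: [7.2, -0.6, -3.4]
grip_width: 0.0215
```

Run:
```python
from h import *
im,d,i=shot('scene'); cv2.imwrite('pics/b4.png',cv2.resize(im[150:280,270:430],None,fx=3.5,fy=3.5)); print(ctrl.get_obs()['force'])
```

```text
[ 7.60637543 -0.35541748 -4.9075044 ]
```

View pics/b4.png

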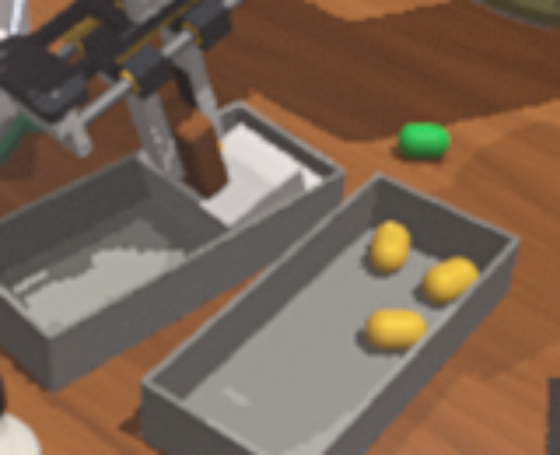

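Call:
{"fn": "carry_out", "kwargs": {
  "commands": [1,0.3,-0.03,0.3,0,0,0,1,0.5,-0.05,1.5,0,0,0,1,0.5,-0.05,3.5,0,0,0,1,0.5,-0.05,5.5,0,0,0,1,0.5,-0.05,7.5,0,0,0,1,0.5,-0.05,9.5,0,0,0,1,0.5,-0.05,11.5,0,0,0,1,0.5,-0.05,13,0,0,0,1,0.5,-0.05,14,0,0,0,1,0.5,-0.05,14.5,0,0,0,1,0.5,-0.05,14.5,0,0,0]
}}

```text
time_s: 9.17
ee_pos: [0.5255, 0.0192, 0.214]
eef_rot: [3.141, 0.303, -0.093]
force: [0.3, -0.1, -6.0]
grip_width: 0.0216
```

Run:
```python
from h import *
o=ctrl.get_obs(); print(o['force'],o['moment'])
for n in('scene','top'):
    im,d,i=shot(n); cv2.imwrite(f'pics/b5{n}.png',im)
    for t in('ball0',):
        P=cloud(d,i)
        for r in nets.silhouettes(n,t):
            m=r['region']&(d>0); print(n,t,r['confidence'],r['extent'],np.median(P[m],0).round(3))
im=cv2.imread('pics/b5scene.png'); cv2.imwrite('pics/b5.png',cv2.resize(im[80:270,240:430],None,fx=3,fy=3))
```

```text
[ 0.30524656 -0.06845029 -6.00119216] [-0.13392614 -0.61471246  0.03025749]
```

View pics/b5.png

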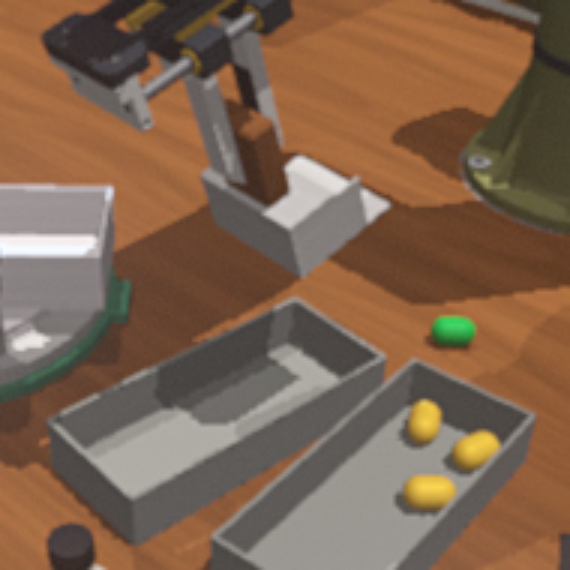

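Call:
{"fn": "carry_out", "kwargs": {
  "commands": [1,0.25,-0.9,0,0,0,-0.02,1,0.8,-2.7,0,0,0,-0.06,1,1.5,-5,0,0,0,-0.12,1,2.4,-8,0,0,0,-0.19,1,3.4,-11.3,0,0,0,-0.27,1,4.5,-14.8,0,0,0,-0.35,1,5.5,-18.4,0,0,0,-0.43,1,6.5,-21.7,0,0,0,-0.51,1,7.4,-24.6,0,0,0,-0.58,1,8.1,-27,0,0,0,-0.64,1,8.7,-28.8,0,0,0,-0.68,1,8.95,-29.7,0,0,0,-0.7]
}}

```text
time_s: 10.37
ee_pos: [0.614, -0.2813, 0.2105]
eef_rot: [3.14, 0.307, -0.8]
force: [0.6, 0.5, -6.6]
grip_width: 0.0216
```

Call:
{"fn": "carry_out", "kwargs": {
  "commands": [1,0,0,0,0,0,0,1,0,0,0,0,0,0]
}}

```text
time_s: 10.53
ee_pos: [0.6134, -0.2824, 0.2089]
eef_rot: [3.139, 0.31, -0.802]
force: [-0.7, 0.2, -6.3]
grip_width: 0.0215
```

Call:
{"fn": "carry_out", "kwargs": {
  "commands": [1,-0.38,0.9,-1.8,-0.115,-0.111,0,1,-0.97,1.51,-3.2,-0.223,-0.216,0,1,-1.33,1.89,-2.95,-0.28,-0.271,0,1,-1.67,2.24,-2.9,-0.33,-0.32,0,1,-1.92,2.5,-2.9,-0.366,-0.355,0,1,-2.19,2.78,-2.85,-0.402,-0.39,0,1,-2.46,3.06,-2.9,-0.438,-0.425,0,1,-3.04,3.65,-2.65,-0.51,-0.494,0,1,-3.63,4.26,-2.6,-0.582,-0.564,0,1,-4.25,4.9,-2.5,-0.653,-0.633,0,1,-4.89,5.56,-2.45,-0.725,-0.703,0,1,-4.89,5.56,-2.45,-0.725,-0.703,0]
}}

```text
time_s: 11.53
ee_pos: [0.5623, -0.2242, 0.1834]
eef_rot: [3.138, -0.703, -0.798]
force: [-1.1, 0.9, -3.0]
grip_width: 0.0219
```

```bash
cat > s.py <<'E'
from h import *
import sys
o=ctrl.get_obs(); print(o['force'],o['ee_pos'],o['eef_rot'],o['time_s'])
im,d,i=shot('scene'); u,v,w,h=map(int,sys.argv[2:6])
cv2.imwrite(sys.argv[1],cv2.resize(im[v:v+h,u:u+w],None,fx=3,fy=3))
E
python3 s.py pics/d1.png 140 90 200 150
```

```text
[-1.07782507  0.89301126 -2.99433391] [ 0.5622833  -0.22420403  0.18340448] [ 3.13844119 -0.70282966 -0.79848203] 11.5333
```

View pics/d1.png

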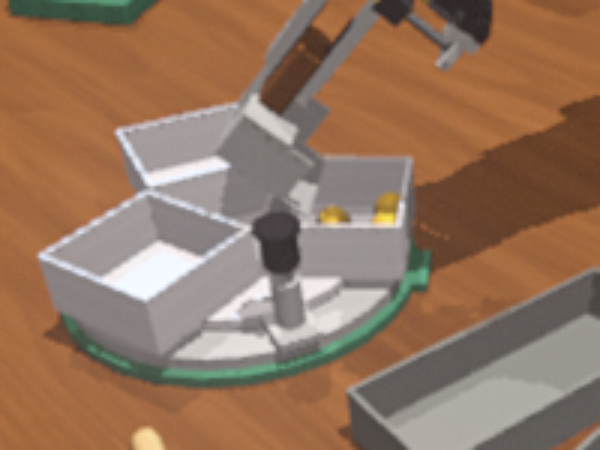

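Call:
{"fn": "carry_out", "kwargs": {
  "commands": [1,0,0,0.3,-0.07,-0.07,0,1,0,0,1,-0.07,-0.07,0,1,0,0,4,0,0,0,1,0,0,6,0.2,0.2,0,1,0,0,6,0.3,0.3,0,1,0,0,6,0.3,0.3,0]
}}

```text
time_s: 12.08
ee_pos: [0.5648, -0.2224, 0.2489]
eef_rot: [3.138, -0.416, -0.795]
force: [0.5, -0.6, -2.0]
grip_width: 0.0216
```

```bash
python3 s.py pics/d2.png 140 90 200 150
```

```text
[ 0.49856806 -0.59600665 -1.9636002 ] [ 0.56484723 -0.22237276  0.24885494] [ 3.13756329 -0.41554916 -0.79513052] 12.0833
```

View pics/d2.png

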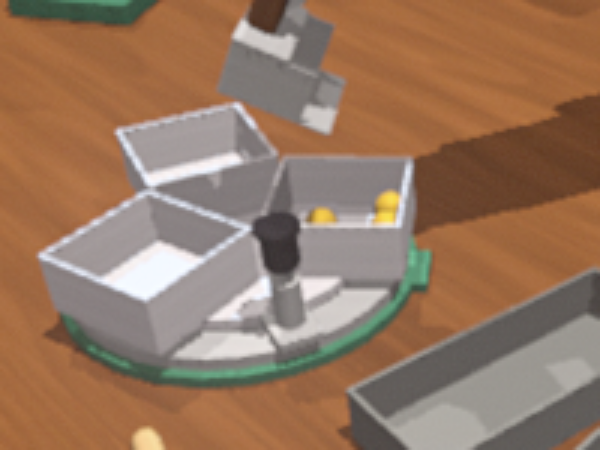

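Call:
{"fn": "carry_out", "kwargs": {
  "commands": [1,0,3,0,0.1,0.1,0,1,0,7,-1,0.2,0.19,0,1,-1,11,-3,0.297,0.291,0,1,-1,15,-5,0.297,0.291,0,1,-1,19,-5,0.297,0.291,0,1,-1,23,-5,0.297,0.291,0,1,-1,27,-5,0.297,0.291,0,1,-1,29,-5,0.297,0.291,0,1,-1,30,-5,0.297,0.291,0,1,-1,30,-5,0.297,0.291,0]
}}

```text
time_s: 12.97
ee_pos: [0.5552, 0.0781, 0.1989]
eef_rot: [3.138, 0.011, -0.793]
force: [0.3, -0.2, -1.9]
grip_width: 0.0218
```

Call:
{"fn": "carry_out", "kwargs": {
  "commands": [1,0,3,0,0,0,0.1,1,-0.5,7,0,0,0,0.22,1,-1,11,0,0,0,0.34,1,-1.5,15,0,0,0,0.46,1,-2,19,0,0,0,0.58,1,-2.5,23,0,0,0,0.7,1,-3,27,0,0,0,0.82,1,-3.13,29.5,-2,0,0,0.94,1,-3.13,30.36,-4,0,0,1.06,1,-3.13,30.36,-7,0,0,1.18,1,-3.13,30.36,-9,0,0,1.295,1,-3.13,30.36,-9,0,0,1.295]
}}

```text
time_s: 13.97
ee_pos: [0.5231, 0.3795, 0.1041]
eef_rot: [3.138, 0.018, 0.508]
force: [-0.9, 0.2, -2.9]
grip_width: 0.0218
```

Call:
{"fn": "carry_out", "kwargs": {
  "commands": [1,0.08,0.2,-1.5,0.009,-0.016,0,1,0.08,0.2,-3,0.009,-0.016,0,1,0.08,0.2,-3.7,0.009,-0.016,0,1,0.08,0.2,-4.0,0.009,-0.016,0,1,0.08,0.2,-4.05,0.009,-0.016,0,-0.3,0.08,0.2,-4.05,0.009,-0.016,0,-0.3,0.08,0.2,-4.05,0.009,-0.016,0,-0.3,0.08,0.2,-4.05,0.009,-0.016,0,-0.3,0.08,0.2,-4.05,0.009,-0.016,0,-0.3,0.08,0.2,0,0.009,-0.016,0,-0.3,0.08,0.2,4,0.009,-0.016,0,-0.3,0.08,0.2,8,0.009,-0.016,0]
}}

```text
time_s: 14.97
ee_pos: [0.5235, 0.3814, 0.1859]
eef_rot: [3.139, 0.0, 0.508]
force: [0.6, 0.6, -0.9]
grip_width: 0.0609
```

Call:
{"fn": "carry_out", "kwargs": {
  "commands": [-0.3,11.5,-52.5,0,0,0,-1.708,-0.3,11.5,-52.5,0,0,0,-1.708,-0.3,11.5,-52.5,0,0,0,-1.708,-0.3,11.5,-52.5,0,0,0,-1.708,-0.3,11.5,-52.5,0,0,0,-1.708,-0.3,11.5,-52.5,0,0,0,-1.708,-0.3,11.5,-52.5,0,0,0,-1.708,-0.3,11.5,-52.5,0,0,0,-1.708,-0.3,11.5,-52.5,0,0,0,-1.708,-0.3,11.5,-52.5,0,0,0,-1.708,-0.3,11.5,-52.5,0,0,0,-1.708,-0.3,11.5,-52.5,0,0,0,-1.708]
}}

```text
time_s: 15.97
ee_pos: [0.6307, -0.109, 0.1864]
eef_rot: [3.139, -0.0, -0.999]
force: [0.7, 0.8, -0.1]
grip_width: 0.0612
```

Call:
{"fn": "carry_out", "kwargs": {
  "commands": [-0.3,0.77,-3.47,0,0,0,-0.1,-0.3,0.77,-3.47,0,0,0,-0.2,-0.3,0.77,-3.47,0,0,0,-0.2,-0.3,0.77,-3.47,-3,0,0,-0.2,-0.3,0.77,-3.47,-6,0,0,-0.2,-0.3,0.77,-3.47,-8,0,0,-0.2,-0.3,0.77,-3.47,-9.8,0,0,-0.2,-0.3,0.77,-3.47,-9.8,0,0,-0.2]
}}

```text
time_s: 16.63
ee_pos: [0.6368, -0.142, 0.0849]
eef_rot: [3.135, 0.003, -1.194]
force: [-0.7, 0.4, -0.3]
grip_width: 0.0611
```

```bash
python3 s.py pics/k1.png 140 90 200 150
python3 - <<'E'
from m import *
z=viewer.camera('scene'); P=cloud(z[1],viewer.camera_info('scene'))
p=near(P,.042,.075,.4,.6,-.3,-.1)
p=near(P,.118,.130,.61,.67,-.18,-.11); print(len(p),p.mean(0),rect(p) if len(p)>4 else '')
E
```

```text
[-0.73545789  0.37229621 -0.34913432] [ 0.63678645 -0.14201824  0.08486295] [ 3.13490769  0.00313944 -1.19398248] 16.6333
192 [ 0.64505902 -0.14792283  0.12329029] (array([ 641.8, -152.6]), array([35.4, 57.4]), 10.8)
```

View pics/k1.png

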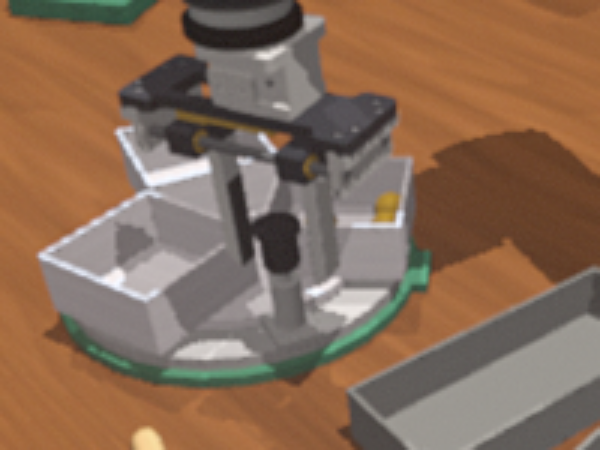

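Call:
{"fn": "carry_out", "kwargs": {
  "commands": [-0.3,0.15,-0.15,0.2,0,0,0,1,0.15,-0.15,0.2,0,0,0,1,0.15,-0.15,0.2,0,0,0,1,0.15,-0.15,0.2,0,0,0,1,0.15,-0.15,0.2,0,0,0,1,0.15,-0.15,0.2,0,0,0,1,0.15,-0.15,0.2,0,0,0],
  "force": 40
}}

```text
time_s: 17.32
ee_pos: [0.6403, -0.1436, 0.0915]
eef_rot: [3.14, 0.0, -1.195]
force: [0.1, 6.0, 3.2]
grip_width: 0.0343
```

Call:
{"fn": "carry_out", "kwargs": {
  "commands": [1,0,0,0.4,0,0,0,1,0,0,0.8,0,0,0,1,0,0,1.2,0,0,0,1,0,0,1.6,0,0,0,1,0,0,1.6,0,0,0]
}}

```text
time_s: 17.73
ee_pos: [0.6402, -0.1435, 0.1081]
eef_rot: [3.14, 0.001, -1.195]
force: [-1.3, 2.1, -7.9]
grip_width: 0.0348
```

```bash
cat > k.py <<'E'
from m import *
import sys
x,y=map(float,sys.argv[1:3])
for n in('scene','top'):
    im,d,i=shot(n); P=cloud(d,i)
    p=near(P,.085,.2,x-.04,x+.04,y-.04,y+.04)
    v=[(im.reshape(-1,3)).max(1)]
    m=(im.max(2)<60)&(P[...,2]>.08)&(P[...,2]<.155)&(np.hypot(P[...,0]-x,P[...,1]-y)<.03); q=P[m]
    if len(q)>5: print(n,len(q),'top z',np.percentile(q[:,2],[50,95]).round(4),q[q[:,2]>np.percentile(q[:,2],95)-.004].mean(0).round(4))
o=ctrl.get_obs(); print(o['ee_pos'],o['force'],o['eef_rot'],o['grip_width'],o['qpos'].round(2))
E
python3 k.py .640 -.1436
```

```text
scene 234 top z [0.1377 0.1487] [ 0.648  -0.159   0.1505]
[ 0.64018625 -0.14348301  0.10737719] [ 0.10260212  2.91202467 -7.80711858] [ 3.14011272e+00  7.55833428e-04 -1.19528401e+00] 0.03450313585084469 [-0.28  0.62  1.29 -0.    1.23  0.92]
```

```bash
cat > r.py <<'E'
from h import *
import sys
c=np.array([float(sys.argv[1]),float(sys.argv[2])]); e=ctrl.get_obs()['ee_pos'][:2]; v=e-c
print('r,ang',np.hypot(*v),np.degrees(np.arctan2(v[1],v[0])))
for a in map(float,sys.argv[3:]):
    t=np.radians(a); R=np.array([[np.cos(t),-np.sin(t)],[np.sin(t),np.cos(t)]]); print(a,((R@v-v)*100).round(2),round(t,3))
E
python3 r.py .6044 -.2671 3 8 14 20 26 32 38 44 50 55 59 60
```

```text
r,ang 0.1286927171735077 73.85464100250128
3.0 [-0.65  0.17] 0.052
8.0 [-1.76  0.38] 0.14
14.0 [-3.1  0.5] 0.244
20.0 [-4.44  0.48] 0.349
26.0 [-5.78  0.32] 0.454
32.0 [-7.09  0.02] 0.559
38.0 [-8.37 -0.42] 0.663
44.0 [-9.59 -0.98] 0.768
50.0 [-10.75  -1.67] 0.873
55.0 [-11.65  -2.34] 0.96
59.0 [-12.33  -2.93] 1.03
60.0 [-12.49  -3.08] 1.047
```

Call:
{"fn": "carry_out", "kwargs": {
  "commands": [1,-0.65,0.17,0.1,0,0,0.052,1,-1.76,0.38,0.1,0,0,0.14,1,-3.1,0.5,0.1,0,0,0.244,1,-4.44,0.48,0.1,0,0,0.349,1,-5.78,0.32,0.1,0,0,0.454,1,-7.09,0.02,0.1,0,0,0.559,1,-8.37,-0.42,0.1,0,0,0.663,1,-9.59,-0.98,0.1,0,0,0.768,1,-10.75,-1.67,0.1,0,0,0.873,1,-11.65,-2.34,0.1,0,0,0.96,1,-12.33,-2.93,0.1,0,0,1.03,1,-12.49,-3.08,0.1,0,0,1.047]
}}

```text
time_s: 18.83
ee_pos: [0.514, -0.1748, 0.1081]
eef_rot: [3.14, 0.002, -0.145]
force: [-4.5, 5.6, -7.4]
grip_width: 0.0343
```

```bash
cat > f.py <<'E'
from c import *
import sys
g=float(sys.argv[1])
for n in('scene','top'):
    im,d,i=shot(n); P=cloud(d,i); p=near(P,.082,.09,.42,.78,-.45,-.1)
    r=fit(p,[.6044,-.267,np.radians(-45.4+g)]); print(n,r.x[:2].round(4),np.degrees(r.x[2]).round(2),r.x[3].round(4),len(p))
E
python3 f.py 60; python3 r.py .6044 -.2671 3 8 14 20 26 32 38 44 50 55 59 60; python3 -c "
from station import ctrl;o=ctrl.get_obs();print(o['ee_pos'],o['force'],o['eef_rot'],o['grip_width'])"
```

```text
scene [ 0.6061 -0.2658] 14.92 0.0536 756
top [ 0.6025 -0.2685] 14.7 0.0534 496
r,ang 0.12926107827505823 134.17203504939775
3.0 [-0.47 -0.48] 0.052
8.0 [-1.2  -1.34] 0.14
14.0 [-1.98 -2.45] 0.244
20.0 [-2.63 -3.64] 0.349
26.0 [-3.15 -4.89] 0.454
32.0 [-3.54 -6.18] 0.559
38.0 [-3.8  -7.51] 0.663
44.0 [-3.91 -8.86] 0.768
50.0 [ -3.88 -10.21] 0.873
55.0 [ -3.75 -11.33] 0.96
59.0 [ -3.58 -12.22] 1.03
60.0 [ -3.53 -12.44] 1.047
[ 0.51432893 -0.17438739  0.1080563 ] [-4.47286648  2.9495757  -7.48589709] [ 3.14050163e+00  2.68001306e-03 -1.48830944e-01] 0.03447797113936989
```

Call:
{"fn": "carry_out", "kwargs": {
  "commands": [1,-0.47,-0.48,0.1,0,0,0.052,1,-1.2,-1.34,0.1,0,0,0.14,1,-1.98,-2.45,0.1,0,0,0.244,1,-2.63,-3.64,0.1,0,0,0.349,1,-3.15,-4.89,0.1,0,0,0.454,1,-3.54,-6.18,0.1,0,0,0.559,1,-3.8,-7.51,0.1,0,0,0.663,1,-3.91,-8.86,0.1,0,0,0.768,1,-3.88,-10.21,0.1,0,0,0.873,1,-3.75,-11.33,0.1,0,0,0.96,1,-3.56,-12.3,0.1,0,0,1.035,1,-3.54,-12.4,0.1,0,0,1.044]
}}

```text
time_s: 19.93
ee_pos: [0.4788, -0.2998, 0.1088]
eef_rot: [3.14, 0.003, 0.897]
force: [-2.4, 1.2, -7.5]
grip_width: 0.0347
```

```bash
python3 f.py 120; python3 r.py .6044 -.2671 -1 1; python3 -c "
from station import ctrl;o=ctrl.get_obs();print(o['ee_pos'],o['force'],o['eef_rot'],o['grip_width'])"
```

```text
scene [ 0.6062 -0.2659] 75.38 0.0536 825
top [ 0.6025 -0.2686] 74.84 0.0534 1033
r,ang 0.1297045458935221 -165.94620102307886
-1.0 [-0.05  0.22] -0.017
1.0 [ 0.06 -0.22] 0.017
[ 0.47857775 -0.29859653  0.10874672] [-3.824079   -1.14756166 -8.65938317] [3.14108118 0.00333445 0.8922246 ] 0.03433984936148636
```

Call:
{"fn": "carry_out", "kwargs": {
  "commands": [1,-0.02,0.08,0,0,0,-0.007,1,-0.02,0.08,-0.5,0,0,-0.007,1,-0.02,0.08,-1,0,0,-0.007,1,-0.02,0.08,-1.5,0,0,-0.007,1,-0.02,0.08,-1.7,0,0,-0.007,1,-0.02,0.08,-1.7,0,0,-0.007]
}}

```text
time_s: 20.53
ee_pos: [0.4784, -0.2977, 0.0916]
eef_rot: [3.141, 0.004, 0.885]
force: [-3.7, -1.1, -6.1]
grip_width: 0.0343
```

Call:
{"fn": "carry_out", "kwargs": {
  "commands": [1,0,0,-0.1,0,0,0,-0.3,0,0,-0.1,0,0,0,-0.3,0,0,-0.1,0,0,0,-0.3,0,0,-0.1,0,0,0,-0.3,0,0,0,0,0,0,-0.3,0,0,4,0,0,0,-0.3,0,0,8,0,0,0,-0.3,0,0,11,0,0,0,-0.3,0,8,11,0,0,0,-0.3,0,12,11,0,0,0,-0.3,0,16,11,0,0,0,-0.3,0,20,11,0,0,0]
}}

```text
time_s: 21.53
ee_pos: [0.4782, -0.1293, 0.202]
eef_rot: [3.14, 0.003, 0.884]
force: [1.3, 0.7, -0.1]
grip_width: 0.0613
```

```bash
cat > g.py <<'E'
from m import *
for n in('scene','top'):
    im,d,i=shot(n); P=cloud(d,i); p=near(P,.11,.16,.44,.52,-.34,-.26); p=p[p[:,2]>.11]
    if len(p)>10: print(n,len(p),'cap z',np.percentile(p[:,2],[50,90]),rect(p))
    cv2.imwrite(f'pics/g{n}.png',im)
    np.savez(n+'.npz',im=im,d=d,P=P)
    p=trim(near(P,.0395,.049,.42,.62,.26,.5)); print('scoopwalls',len(p),rect(p) if len(p) else '')
    p=trim(near(P,.098,.112,.42,.62,.26,.5)); print('grip',len(p),rect(p) if len(p) else '')
o=ctrl.get_obs(); print(o['ee_pos'],o['eef_rot'])
E
python3 f.py 120; python3 g.py
```

```text
scene [ 0.606  -0.2659] 74.48 0.0534 784
top [ 0.6024 -0.2685] 74.32 0.0535 496
scene 104 cap z [0.12298881 0.12414254] (array([ 483. , -296.6]), array([32.5, 33.4]), 71.2)
scoopwalls 701 (array([513.8, 377.4]), array([57.2, 90.7]), 28.4)
grip 365 (array([526.5, 383.7]), array([23.1, 44.6]), 29.9)
scoopwalls 519 (array([510.1, 373.7]), array([60.7, 91.5]), 28.8)
grip 244 (array([523.6, 380.5]), array([23.5, 44.9]), 25.9)
[ 0.47874283 -0.13040802  0.20216981] [3.13993691e+00 3.10568064e-03 8.87005748e-01]
```

Call:
{"fn": "carry_out", "kwargs": {
  "commands": [-0.3,4.6,51.2,-3,0,0,-0.383,-0.3,4.6,51.2,-3,0,0,-0.383,-0.3,4.6,51.2,-3,0,0,-0.383,-0.3,4.6,51.2,-3,0,0,-0.383,-0.3,4.6,51.2,-3,0,0,-0.383,-0.3,4.6,51.2,-3,0,0,-0.383,-0.3,4.6,51.2,-3,0,0,-0.383,-0.3,4.6,51.2,-3,0,0,-0.383,-0.3,4.6,51.2,-3,0,0,-0.383,-0.3,4.6,51.2,-3,0,0,-0.383,-0.3,4.6,51.2,-3,0,0,-0.383,-0.3,4.6,51.2,-3,0,0,-0.383]
}}

```text
time_s: 22.73
ee_pos: [0.523, 0.3518, 0.1736]
eef_rot: [3.14, 0.003, 0.502]
force: [0.9, -0.3, -0.1]
grip_width: 0.0611
```

Call:
{"fn": "carry_out", "kwargs": {
  "commands": [-0.3,0,5,0,0,0,0,-0.3,0,8,0,0,0,0]
}}

```text
time_s: 22.9
ee_pos: [0.5242, 0.4327, 0.1729]
eef_rot: [3.14, 0.003, 0.501]
force: [1.0, -1.5, 0.4]
grip_width: 0.0612
```

Call:
{"fn": "carry_out", "kwargs": {
  "commands": [-0.3,0.08,-3,0,0,0,0,-0.3,0.08,-5.07,-2,0,0,0,-0.3,0.08,-5.07,-2,0,0,0,-0.3,0.08,-5.07,-2,0,0,0,-0.3,0.08,-5.07,-5,0,0,0,-0.3,0.08,-5.07,-8,0,0,0,-0.3,0.08,-5.07,-10.95,0,0,0,-0.3,0.08,-5.07,-10.95,0,0,0,1,0.08,-5.07,-10.95,0,0,0,1,0.08,-5.07,-10.95,0,0,0,1,0.08,-5.07,-10.95,0,0,0,1,0.08,-5.07,-10.95,0,0,0],
  "force": 50
}}

```text
time_s: 23.9
ee_pos: [0.5258, 0.3826, 0.0655]
eef_rot: [3.14, 0.0, 0.5]
force: [0.3, -0.7, -0.7]
grip_width: 0.038
```

Call:
{"fn": "carry_out", "kwargs": {
  "commands": [1,0,0,-0.1,0,0,0,1,0,0,-0.1,0,0,0,1,0,0,-0.1,0,0,0,1,0,0,3,0,0,0,1,0,0,7,0,0,0,1,1,-2,10,0,0,-0.05,1,4,-6,10,0,0,-0.15,1,7,-10,10,0,0,-0.25,1,9,-14,10,0,0,-0.35,1,10.8,-18,10,0,0,-0.411,1,10.8,-21.7,10,0,0,-0.411,1,10.8,-21.7,10,0,0,-0.411]
}}

```text
time_s: 24.9
ee_pos: [0.6347, 0.1605, 0.165]
eef_rot: [3.139, 0.001, 0.086]
force: [-0.2, 0.7, -2.0]
grip_width: 0.0214
```

Call:
{"fn": "carry_out", "kwargs": {
  "commands": [1,-0.13,0.5,-2,0,0,0.003,1,-0.13,0.5,-4,0,0,0.003,1,-0.13,0.5,-4.2,0,0,0.003,1,-0.13,0.5,-4.2,0,0,0.003]
}}

```text
time_s: 25.23
ee_pos: [0.6327, 0.1657, 0.122]
eef_rot: [3.139, 0.004, 0.089]
force: [-1.0, -0.3, -2.0]
grip_width: 0.0218
```

```bash
python3 b.py pics/tmp.png
```

```text
scene scoopwalls 748 (array([619.1, 166.9]), array([62. , 92.2]), 7.4)
top scoopwalls 100 (array([620.9, 124.2]), array([59.9,  9.9]), 4.9)
[0.6327 0.1657 0.122 ] [3.13873075 0.00353897 0.08904842]
```

Call:
{"fn": "carry_out", "kwargs": {
  "commands": [1,-0.3,-0.18,0,0.003,0,-0.02,1,-0.3,-0.18,-1,0.003,0,-0.02,1,-0.3,-0.18,-2,0.003,0,-0.02,1,-0.3,-0.18,-3,0.003,0,-0.02,1,-0.3,-0.18,-4,0.003,0,-0.02,1,-0.3,-0.18,-4.7,0.003,0,-0.02,1,-0.3,-0.18,-4.7,0.003,0,-0.02]
}}

```text
time_s: 25.92
ee_pos: [0.6298, 0.1641, 0.0747]
eef_rot: [-3.141, 0.003, 0.069]
force: [0.5, -0.5, -2.9]
grip_width: 0.022
```

Call:
{"fn": "carry_out", "kwargs": {
  "commands": [1,0,0,-0.3,0,0,0,1,0,0,-0.6,0,0,0,1,0,0,-0.8,0,0,0,1,0,0,-0.9,0,0,0,1,0,0,-0.9,0,0,0]
}}

```text
time_s: 26.33
ee_pos: [0.63, 0.1642, 0.0681]
eef_rot: [-3.141, 0.002, 0.069]
force: [-9.5, -0.9, 17.1]
grip_width: 0.022
```

Call:
{"fn": "carry_out", "kwargs": {
  "commands": [1,-0.8,-0.07,0,0,0,0.005,1,-1.6,-0.14,0,0,0,0.01,1,-2.4,-0.21,0,0,0,0.015,1,-3.2,-0.29,0,0,0,0.015,1,-4,-0.36,0,0,0,0.015,1,-4.8,-0.43,0,0,0,0.015,1,-5.6,-0.5,0,0,0,0.015,1,-6.4,-0.57,0,0,0,0.015,1,-7.2,-0.64,0,0,0,0.015,1,-8,-0.71,0,0,0,0.015,1,-8.8,-0.78,0,0,0,0.015,1,-9.6,-0.86,0,0,0,0.015]
}}

```text
time_s: 27.33
ee_pos: [0.5333, 0.1556, 0.0682]
eef_rot: [-3.141, 0.001, 0.085]
force: [0.3, 0.6, -2.3]
grip_width: 0.0221
```

Call:
{"fn": "carry_out", "kwargs": {
  "commands": [1,-0.6,-0.05,-0.05,0,0,0,1,-1.2,-0.11,-0.05,0,0,0,1,-1.8,-0.16,-0.05,0,0,0,1,-2.4,-0.21,-0.05,0,0,0,1,-2.9,-0.26,-0.05,0,0,0,1,-3.4,-0.3,-0.05,0,0,0,1,-3.7,-0.33,-0.05,0,0,0,1,-4,-0.36,-0.05,0,0,0,1,-4,-0.36,-0.05,0,0,0]
}}

```text
time_s: 28.08
ee_pos: [0.4931, 0.152, 0.0681]
eef_rot: [-3.141, 0.001, 0.085]
force: [0.7, 0.0, 7.6]
grip_width: 0.0221
```

```bash
python3 s.py pics/e1.png 300 170 140 140
```

```text
[0.68423137 0.02844438 7.62302837] [0.49309208 0.1520098  0.06810673] [-3.14125986e+00  9.45933099e-04  8.45764572e-02] 28.0833
```

View pics/e1.png

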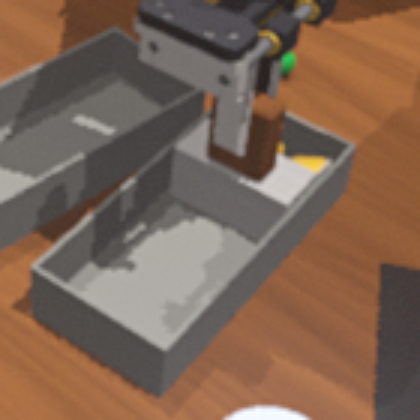

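Call:
{"fn": "carry_out", "kwargs": {
  "commands": [1,-0.2,-0.02,-0.03,0,0,0,1,-0.25,-0.02,-0.03,0,0,0,1,0.05,0,0.02,-0.004,0.05,0,1,0.35,0.03,0.05,-0.009,0.1,0,1,0.6,0.05,0.1,-0.013,0.15,0,1,0.85,0.08,0.15,-0.017,0.2,0,1,1.1,0.1,0.2,-0.021,0.25,0,1,1.3,0.12,0.25,-0.026,0.3,0,1,1.35,0.12,0.3,-0.026,0.3,0,1,1.35,0.12,0.3,-0.026,0.3,0]
}}

```text
time_s: 28.97
ee_pos: [0.5079, 0.1532, 0.0704]
eef_rot: [3.141, 0.301, 0.084]
force: [12.1, 0.5, -3.2]
grip_width: 0.0218
```

Call:
{"fn": "carry_out", "kwargs": {
  "commands": [1,0.3,0.03,0.3,0,0,0,1,0.5,0.05,1.5,0,0,0,1,0.5,0.05,3.5,0,0,0,1,0.5,0.05,5.5,0,0,0,1,0.5,0.05,7.5,0,0,0,1,0.5,0.05,9.5,0,0,0,1,0.5,0.05,11.5,0,0,0,1,0.5,0.05,13,0,0,0,1,0.5,0.05,14,0,0,0,1,0.5,0.05,14.5,0,0,0,1,0.5,0.05,14.5,0,0,0,1,0.5,0.05,14.5,0,0,0]
}}

```text
time_s: 29.97
ee_pos: [0.5126, 0.1536, 0.2147]
eef_rot: [3.141, 0.302, 0.084]
force: [-0.2, 0.2, -6.0]
grip_width: 0.0217
```

```bash
python3 s.py pics/e2.png 270 90 180 200
```

```text
[-0.22528926  0.19387368 -6.04324564] [0.5125925  0.15359689 0.21467582] [3.14115068 0.30205956 0.08411329] 29.9667
```

View pics/e2.png

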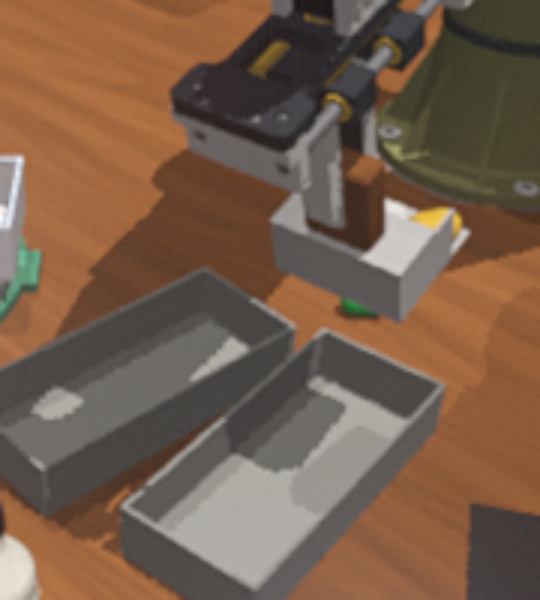

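Call:
{"fn": "carry_out", "kwargs": {
  "commands": [1,0.14,-0.58,0,0,0,-0.01,1,0.41,-1.75,0,0,0,-0.04,1,0.82,-3.5,0,0,0,-0.08,1,1.36,-5.8,0,0,0,-0.12,1,1.95,-8.4,0,0,0,-0.17,1,2.6,-11.1,0,0,0,-0.22,1,3.2,-13.8,0,0,0,-0.27,1,3.9,-16.6,0,0,0,-0.32,1,4.4,-19.1,0,0,0,-0.37,1,4.9,-21.2,0,0,0,-0.41,1,5.3,-22.7,0,0,0,-0.44,1,5.45,-23.4,0,0,0,-0.45]
}}

```text
time_s: 31.02
ee_pos: [0.5669, -0.0836, 0.2137]
eef_rot: [3.14, 0.303, -0.372]
force: [0.1, 0.9, -5.8]
grip_width: 0.0217
```

Call:
{"fn": "carry_out", "kwargs": {
  "commands": [1,0.12,-0.5,0,0,0,-0.01,1,0.35,-1.5,0,0,0,-0.03,1,0.7,-3,0,0,0,-0.06,1,1.2,-5,0,0,0,-0.1,1,1.7,-7.2,0,0,0,-0.15,1,2.3,-9.6,0,0,0,-0.2,1,2.8,-11.9,0,0,0,-0.25,1,3.4,-14.2,0,0,0,-0.3,1,3.9,-16.3,0,0,0,-0.35,1,4.3,-18.1,0,0,0,-0.39,1,4.6,-19.3,0,0,0,-0.41,1,4.7,-19.7,0,0,0,-0.42]
}}

```text
time_s: 32.02
ee_pos: [0.6136, -0.2831, 0.2129]
eef_rot: [3.14, 0.304, -0.796]
force: [0.0, 0.0, -4.8]
grip_width: 0.0214
```

Call:
{"fn": "carry_out", "kwargs": {
  "commands": [1,0,0,0,0,0,0,1,0,0,0,0,0,0]
}}

```text
time_s: 32.18
ee_pos: [0.6134, -0.2831, 0.2125]
eef_rot: [3.14, 0.305, -0.796]
force: [-0.4, 0.3, -6.0]
grip_width: 0.0218
```

Call:
{"fn": "carry_out", "kwargs": {
  "commands": [1,-0.38,0.9,-1.9,-0.115,-0.111,0,1,-0.97,1.51,-3.3,-0.223,-0.216,0,1,-1.33,1.89,-3.1,-0.28,-0.271,0,1,-1.67,2.24,-3.05,-0.33,-0.32,0,1,-1.92,2.5,-3.05,-0.366,-0.355,0,1,-2.19,2.78,-3,-0.402,-0.39,0,1,-2.46,3.06,-3.05,-0.438,-0.425,0,1,-3.04,3.65,-2.8,-0.51,-0.494,0,1,-3.63,4.26,-2.75,-0.582,-0.564,0,1,-4.25,4.9,-2.65,-0.653,-0.633,0,1,-4.89,5.56,-2.6,-0.725,-0.703,0,1,-4.89,5.56,-2.6,-0.725,-0.703,0]
}}

```text
time_s: 33.18
ee_pos: [0.5627, -0.2249, 0.1858]
eef_rot: [3.134, -0.708, -0.792]
force: [-0.3, 0.6, -2.5]
grip_width: 0.0215
```

Call:
{"fn": "carry_out", "kwargs": {
  "commands": [1,0,0,0.3,-0.07,-0.07,0,1,0,0,0.3,-0.07,-0.07,0,1,0,0,0.3,-0.07,-0.07,0,1,0,0,1,-0.07,-0.07,0,1,0,0,4,0,0,0,1,0,0,6,0.2,0.2,0,1,0,0,6,0.3,0.3,0,1,0,0,6,0.3,0.3,0]
}}

```text
time_s: 33.85
ee_pos: [0.5646, -0.2222, 0.2508]
eef_rot: [3.136, -0.427, -0.79]
force: [-0.1, -0.3, -2.2]
grip_width: 0.0219
```

```bash
python3 s.py pics/e3.png 140 90 200 150
```

```text
[-0.12671285 -0.3449697  -2.22581145] [ 0.5645993  -0.22215393  0.2508448 ] [ 3.13580867 -0.42669203 -0.7896156 ] 33.85
```

View pics/e3.png

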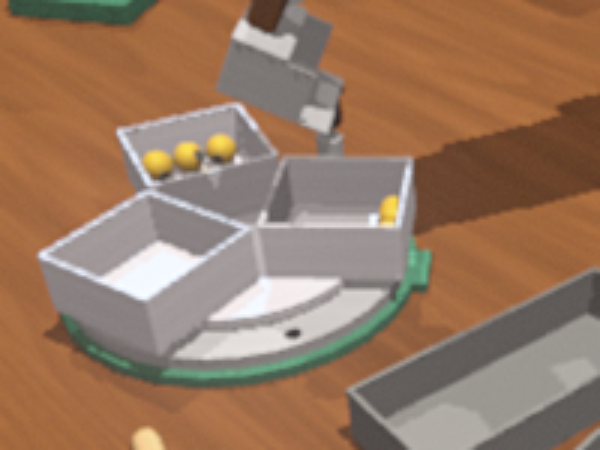

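Scoop is empty (2.2 N), with dowels in tray two and balls in the far tray. Now I'll return the scoop to the mat as before.

Call:
{"fn": "carry_out", "kwargs": {
  "commands": [1,0,3,0,0.1,0.1,0,1,0,7,-1,0.2,0.19,0,1,-1,11,-3,0.303,0.3,0,1,-1,15,-5,0.303,0.3,0,1,-1,19,-5,0.303,0.3,0,1,-1,23,-5,0.303,0.3,0,1,-1,27,-5,0.303,0.3,0,1,-1,29,-5,0.303,0.3,0,1,-1,30,-5,0.303,0.3,0,1,-1,30,-5,0.303,0.3,0]
}}

```text
time_s: 34.73
ee_pos: [0.5549, 0.0784, 0.2009]
eef_rot: [3.137, 0.01, -0.787]
force: [-0.2, -0.9, -2.1]
grip_width: 0.0219
```

Call:
{"fn": "carry_out", "kwargs": {
  "commands": [1,0,3,0,0,0,0.1,1,-0.5,7,0,0,0,0.22,1,-1,11,0,0,0,0.34,1,-1.5,15,0,0,0,0.46,1,-2,19,0,0,0,0.58,1,-2.5,23,0,0,0,0.7,1,-3,27,0,0,0,0.82,1,-3.13,29.5,-2,0,0,0.94,1,-3.13,30.36,-4,0,0,1.06,1,-3.13,30.36,-7,0,0,1.18,1,-3.13,30.36,-9,0,0,1.295,1,-3.13,30.36,-9,0,0,1.295]
}}

```text
time_s: 35.73
ee_pos: [0.5228, 0.38, 0.1061]
eef_rot: [3.138, 0.017, 0.513]
force: [-0.2, -1.0, -3.4]
grip_width: 0.0219
```

Call:
{"fn": "carry_out", "kwargs": {
  "commands": [1,0.08,0.15,-1.5,0.009,-0.015,0,1,0.08,0.15,-3,0.009,-0.015,0,1,0.08,0.15,-3.7,0.009,-0.015,0,1,0.08,0.15,-4.0,0.009,-0.015,0,1,0.08,0.15,-4.05,0.009,-0.015,0,-0.3,0.08,0.15,-4.05,0.009,-0.015,0,-0.3,0.08,0.15,-4.05,0.009,-0.015,0,-0.3,0.08,0.15,-4.05,0.009,-0.015,0,-0.3,0.08,0.15,-4.05,0.009,-0.015,0,-0.3,0.08,0.15,0,0.009,-0.015,0,-0.3,0.08,0.15,4,0.009,-0.015,0,-0.3,0.08,0.15,8,0.009,-0.015,0]
}}

```text
time_s: 36.73
ee_pos: [0.5232, 0.3813, 0.1879]
eef_rot: [3.138, 0.0, 0.513]
force: [1.3, -0.4, 1.5]
grip_width: 0.0602
```

Call:
{"fn": "carry_out", "kwargs": {
  "commands": [-0.3,-6,4,6,0,0,0,-0.3,-12,8,8,0,0,0,-0.3,-20,12,8,0,0,0,-0.3,-25,12,8,0,0,0,-0.3,-25,12,8,0,0,0,-0.3,-25,12,8,0,0,0,-0.3,-25,12,8,0,0,0,-0.3,-25,12,8,0,0,0,-0.3,-25,12,8,0,0,0,-0.3,-25,12,8,0,0,0]
}}

```text
time_s: 37.57
ee_pos: [0.2734, 0.5013, 0.2681]
eef_rot: [3.138, -0.0, 0.514]
force: [0.7, -0.8, 0.5]
grip_width: 0.0614
```

```bash
python3 f.py 120; python3 g.py
python3 - <<'E'
import cv2
im=cv2.imread('pics/gtop.png'); cv2.imwrite('pics/fin.png',cv2.resize(im[70:370,120:560],None,fx=1.8,fy=1.8,interpolation=cv2.INTER_CUBIC))
E
```

```text
scene [ 0.606  -0.2659] 74.51 0.0534 796
top [ 0.6026 -0.2685] 74.27 0.0534 1273
scene 107 cap z [0.12260661 0.12423879] (array([ 484.2, -296.5]), array([32.3, 34.4]), 47.0)
scoopwalls 699 (array([511.3, 375.1]), array([63.4, 90.3]), 28.8)
grip 364 (array([526.6, 383.2]), array([22.4, 45.9]), 30.9)
top 294 cap z [0.12347312 0.12516573] (array([ 478.6, -299.3]), array([33.9, 34.3]), 87.0)
scoopwalls 516 (array([509.4, 372.2]), array([61.3, 91.2]), 30.1)
grip 244 (array([523.6, 380.1]), array([22.7, 45.9]), 27.3)
[0.27437629 0.50079839 0.26750475] [3.13771654e+00 6.68319682e-04 5.11679419e-01]
```

View pics/fin.png

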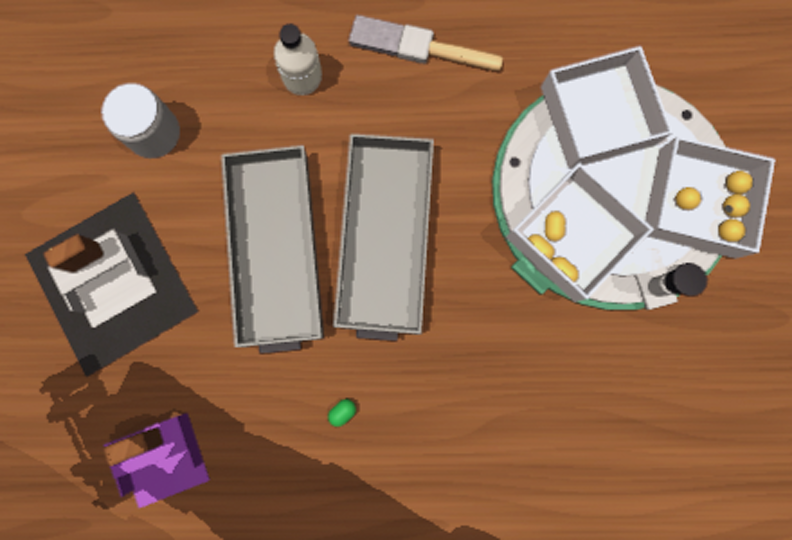

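```bash
python3 -c "
from station import ticket;print(ticket.hand_in())"
```

```text
the job is handed in; nothing more can be done
None
```

The job is done and handed in; the hand-in gave no verdict.

**What I did:** I scooped all 4 balls in one pass and tipped them into tray one. Then I lifted the plunger, turned the top 120° counter-clockwise and let the plunger drop home. I scooped all 3 dowels into tray two in one pass. The scoop went back on its mat and the arm moved clear. It took about 38 s of the 210 s allowed.

**Last checks:**
- **Pieces:** the final picture shows 4 balls in tray one, 3 dowels in tray two at the loading place, and both drawers empty.
- **Carousel:** the top reads about 119.8° from both cameras. The knob cap is at 0.123 m, the same height as at the start, so the plunger is home.
- **Scoop:** it stands released on the mat, within a few millimetres of its centre.
- **Left alone:** the bottle, tin, brush, purple scoop and green dowel look unmoved in the final picture. I compared them by eye and did not measure them.

**What disagreed:** the two cameras differ by 2–4 mm in absolute position. I averaged them for most positions, and used the scene camera alone to line the scoop up with the drawers. No check failed.

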